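# Hang the second bracket on the tile drying stand

### The arm

A 6-joint arm with a two-finger parallel gripper is mounted at the origin on the work surface. World frame = base frame: x ahead of the robot, y to its left, z up, the work surface at z = 0. Lengths are in m, angles in rad, forces in N, time in s.
With the tool pointing down it reaches from about 0.25 to 0.725 m from the base axis. Payload 4 kg.
Tool frame: the origin (TCP) lies midway between the tips of the shut fingers; the grasp point (between the pads) lies 19 mm behind it (bot.grip_point_offset is the distance from the TCP to the grasp point, in m); z points along the fingers, y is the line along which they close (so a half turn about z gives the same grasp; the last joint's range is limited). The gripper opens to 85 mm and grips with 20 to 120 N. Pads are 22 mm wide; open, the fingers measure 114 mm over their backs; the gripper's body (76 mm by 85 mm) begins 54 mm behind the grasp point. The pads swing forward as they close: fully open they stand 13 mm farther back than shut.
Start: joints at [1.118, 0.241, 0.005, 1.335, 0, 1.571], TCP at [0.219, 0.45, 0.195] pointing down, gripper open.
Joint ranges: [-2.72, 2.72], [-1.05, 1.87], [-1.09, 1.28], [-1.99, 2.15], [-1.42, 1.44], [-3.14, 3.14]. Speed limits (rad/s): [2.79, 2.79, 3.14, 3.14, 3.14, 3.14].

### API

Orientations are given as a unit quaternion [x, y, z, w].
In Python, from workcell import bot gives the robot as it stands.
- The arm moves only by the tool step_arm, never from a script. Its argument "targets" is text: rows parted by semicolons, each of 7 numbers parted by spaces: the opening, from -1 (shut) to 1 (fully open), so that 0 is half open, then the shift along the world's x, y, z normalised to -1 to 1, where 1 is 0.5 m, then the turn, a rotation vector about the world's x, y, z normalised to -1 to 1, where 1 is pi/4 rad. In form: gripper x y z wx wy wz; .... A call has 1 to 10 rows; each row is the pose to reach, as a shift and turn from the pose commanded when the call began; what a row does not reach only later rows make up. A row lasts 1/12 s, in which the tool goes at most 41.7 mm and 7.16 degrees, less where a joint would pass 70% of its speed; a pose out of reach is approached as far as the arm can. A call with a number of a shift or a turn outside -1 to 1 is refused whole. A call with a gripper value outside its range is refused whole. The fingers move at their own pace and stop on an object; the grip force is fixed at half the most. Time passes only in rows, so rows that repeat a pose let the fingers close. It gives the time, the measured TCP pose, the force, the opening and the grip force at its end, in the units of the state.
- bot.get_obs(): the state, without advancing time (a new reading comes with each control period).
- bot.camera(name): name is "scene" or "top" or "wrist"; returns the picture (400x640x3 uint8, red, green, blue); there is no depth.
- bot.camera_info(name): a dict with "vertical_fov" (degrees; the focal length in pixels is half the picture's height over the tangent of half this angle, whatever the lens; pixels are square), "cx", "cy" (the principal point, pixels), "D" ([k1, k2, p1, p2, k3] as OpenCV has them; the pictures are not rectified), "pose" (4x4, takes a point from camera to world coordinates). Camera axes: x right, y up, looking along -z (the intrinsics and any distortion apply to the point x, -y, -z); pixel columns grow to the right and rows downward; lengths in m; the calibration is good to about 2 mm. A picture is of the moment at which its call begins: read the wrist's pose just before it. camera_info takes no time and is no camera call; for the wrist camera it gives the pose at the moment of the call.
- bot.job_done(): hands the job in; it is judged then, once.
The state is a dict: "clock": time; "joint_pos": joint angles; "joint_vel": joint speeds; "tau": joint torques, N m; "eef_pos": TCP position; "tool_rot": TCP orientation; "ft_force": force on the tool from outside, world axes, zero at the start; "ft_torque": the same for the moment, N m; "grip_width": finger opening in m; "grasp_force": force on a finger pad.
Only numpy, scipy, OpenCV 4.12 (cv2) and the standard library are available. Lean on these libraries where they do the work, as an engineer would, in place of code of your own. Each camera call takes 0.05 s, during which the arm holds its last target. There are 200 camera calls.

### The job

Hang the loose blue bracket on the empty post of the tile drying stand as the other one hangs on its post: with the orange slide still up, press the two hook tabs straight into the post's upper two slots, then push the bracket down, driving the stiff slide down with it, until the tabs are fully home, and let go. The post was clamped by hand and does not stand exactly where its foot suggests, so feel for the slots; it is thin metal and must not be forced (about 15 N of push is plenty, 40 N bends it). Do not knock or shift anything else on the bench.

Things in the scene. Friction and masses are not known exactly. Their poses are not given: they have to be found in the camera images.
- bracket: Loose blue metal rack bracket, 0.2 to 0.33 kg, standing upright on its underside. Origin: bottom centre of its flat back face; +x runs out along its beam, z up. Back plate x 0-5 mm, 26 wide (y), 66 high. Beam x 5-150 mm, 18 wide, 14 high, nose at its end 26 high. Upright grip fin x 5-70 mm, 12 thick (y), z 14-66 mm. Two steel hook tabs stand out of the back face.
- fin (a point): Grip point on the bracket's fin: 45 mm out from the back face, 50 mm above the bracket's underside; grip across the fin (along the bracket's y, 12 mm thick).
- upper_tab (a point): On the bracket's upper hook tab: underside of its neck, at the hook's inner face (7 mm behind the back face, 50 mm above the underside). Both tabs are 6 mm wide; a neck 7 mm long and 8 mm high ends in a hook 5 mm thick (x -7 to -12 mm of the bracket) reaching from the neck's top to 9 mm below its underside. The lower tab is the same, 40 mm lower.
- foot: Grey clamp foot (fixed, 44 x 64 mm, top 32 mm above the bench) of the EMPTY post; origin at bench level on the foot's centre line, under the post's front face; +x points out of the slotted face. The post, clamped in it by hand, is upright and its face is at the foot's x = 0, but it is up to 6 mm to either side (y) and up to 3 mm higher or lower than nominal; it cannot be shifted.
- home (a point): On the foot: where the bracket's origin comes when fully home if the post stood nominally, 85 mm above the bench on the foot's centre line. Axes as the bracket's when hung. The real home lies up to 6 mm sideways and 3 mm up or down from it, as the post does. On the post's front below home is the black slide guide: 34 mm wide, 14 deep, from 41 to 5 mm below home.
- mate: The other post with the bracket that already hangs on it (all fixed); origin and axes as for the loose bracket, 85 mm above the bench. The empty post looks the same: aluminium channel 40 mm wide, hollow, dark inside, top 85 mm above home; front wall 5 mm thick with slots 9.5 mm wide, 22 high. Upper slot 50 to 72 mm above home, lower one 10 to 32 mm (a third, unused, is behind the guide).
- slide (a joint): The orange slide in that guide, 22 mm wide: travel downwards in m. At 0 its top stands 8 mm above the home height of the bracket's underside; it starts at 0 to 0.002, is pushed down by the bracket's underside (about 7 N, stays where it is left; the bracket's own weight does not move it) and reads about 0.008 when the bracket is home.
- stand: The drying stand (fixed): dark steel base 120 x 240 x 12 mm, origin bottom centre; two posts about 170 mm high at y about +75 and -75 mm, their slotted faces at x = 0, looking to the stand's +x. One carries the fixed bracket, the other is empty (either one). Hooks pass the slots with the bracket held 9 to 14 mm above home; back face at the post, it then goes straight down until the necks rest on the slots' lower edges.
- glaze_bowl: Bystander: blue bowl, 140 mm across, 65 mm high; origin under its centre.
- pigment_jar: Bystander: small jar, 44 mm across, 55 mm high; origin under its centre.
- mug: Bystander: white mug, 80 mm across, 70 mm high; origin under its centre.
- tile: Bystander: loose white and blue tile 110 x 110 x 9 mm; origin under its centre.
- brush: Bystander: brush lying on the bench, 160 mm long.
- spatula: Bystander: spatula lying on the bench, 180 mm long.
There are look-alikes about, which are no part of the job. There is more than one size of the bracket; the job needs the middle-sized.

How it is judged:
By the outcome, as a careful person would: the job done as asked, in the order asked, and still so for the second after the job is handed in, with the robot touching nothing.
It also fails if it takes over 67 s, if anything falls off the work surface, if the arm or the gripper's body presses on something with over 40 N, if the wrist force passes 120 N, or if a joint passes its speed limit or range.

## Working session

There is one attempt and no reset: what is moved stays moved. The work goes in short steps, Python scripts to look and compute and a tool call to move; the robot and the scene stay as the last step left them, time stands still between calls to the robot, and variables do not carry over. Pictures are saved under pics/ and viewed, at most 10 in all, crops included, and the job is handed in when it is done.

Besides the shell and the picture viewer there is one more tool, called after "Call:" as name(argument=value, ...) on one line, values as JSON. step_arm: Moves the arm, as the interface text tells. Scaled input: -1 to 1 covers 0.5 m each way for a shift and pi/4 rad each way for a turn. Its arguments: {"type":"object","properties":{"targets":{"type":"string"}},"required":["targets"]}

```bash
mkdir -p pics
cat > h.py <<'E'
import numpy as np, cv2
from workcell import bot
def K(i):
    f=200/np.tan(np.radians(i["vertical_fov"])/2)
    return np.array([[f,0,i["cx"]],[0,f,i["cy"]],[0,0,1]]),np.array(i["D"],float)
def ray(i,uv):
    k,d=K(i); p=cv2.undistortPoints(np.array(uv,float).reshape(-1,1,2),k,d).reshape(-1,2)
    P=np.array(i["pose"]); r=np.c_[p[:,0],-p[:,1],-np.ones(len(p))]@P[:3,:3].T
    return P[:3,3],r
def plane(i,uv,z):
    o,r=ray(i,uv); return o+r*((z-o[2])/r[:,2])[:,None]
def proj(i,X):
    k,d=K(i); P=np.array(i["pose"]); c=(np.atleast_2d(X)-P[:3,3])@P[:3,:3]
    return cv2.projectPoints(c*[1,-1,-1],np.zeros(3),np.zeros(3),k,d)[0].reshape(-1,2)
def tri(i1,u1,i2,u2):
    o1,r1=ray(i1,u1);o2,r2=ray(i2,u2);out=[]
    for a,b in zip(r1,r2):
        s=np.linalg.lstsq(np.c_[a,-b],o2-o1,rcond=None)[0]; out.append((o1+a*s[0]+o2+b*s[1])/2)
    return np.array(out)
def snap(n,f):
    im=bot.camera(n); cv2.imwrite(f"pics/{f}.png",im[:,:,::-1]); return im
E
python3 - <<'E'
from h import *
for n in("scene","top"):
    snap(n,n+"0"); i=bot.camera_info(n); print(n,i["vertical_fov"],i["cx"],i["cy"],i["D"],np.round(i["pose"],3).tolist())
o=bot.get_obs();print(o)
E
```

```text
scene 53.166671104593995 322.43572813359435 203.65399935954315 [-0.03993927  0.          0.          0.          0.        ] [[0.293, -0.754, 0.587, 1.115], [0.956, 0.225, -0.188, -0.135], [0.01, 0.617, 0.787, 0.86], [0.0, 0.0, 0.0, 1.0]]
top 55.64321058562573 312.9875861671106 202.75006717621395 [-0.00230862  0.          0.          0.          0.        ] [[0.023, 0.999, -0.045, 0.507], [-1.0, 0.022, -0.013, 0.055], [-0.012, 0.045, 0.999, 1.068], [0.0, 0.0, 0.0, 1.0]]
{'clock': 0.1, 'joint_pos': array([ 1.11797953e+00,  2.41374942e-01,  3.82359940e-03,  1.33519889e+00,
       -2.93128134e-05,  1.57080845e+00]), 'joint_vel': array([ 0.00132731, -0.00309729,  0.00204653, -0.00266056, -0.00026259,
       -0.00023003]), 'tau': array([-8.92791991e-05, -3.73137510e+01,  2.53010541e+01,  1.08755412e-02,
       -7.89385155e-06, -7.45667847e-06]), 'eef_pos': array([0.21847305, 0.44901698, 0.19426993]), 'tool_rot': array([ 2.24484825e-01,  9.74477095e-01, -9.55311150e-04, -2.05017267e-04]), 'ft_force': array([-0.69788011, -1.000073  , -0.0829229 ]), 'ft_torque': array([ 0.02142408, -0.0242618 , -0.00453409]), 'grasp_force': 0.0, 'grip_width': 0.08521240267712762}
```

View pics/scene0.png

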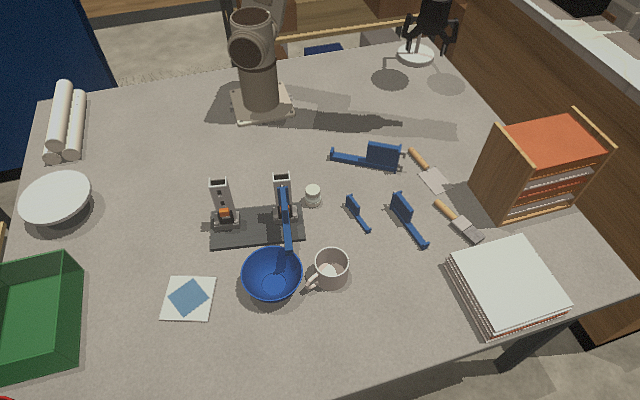

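View pics/top0.png

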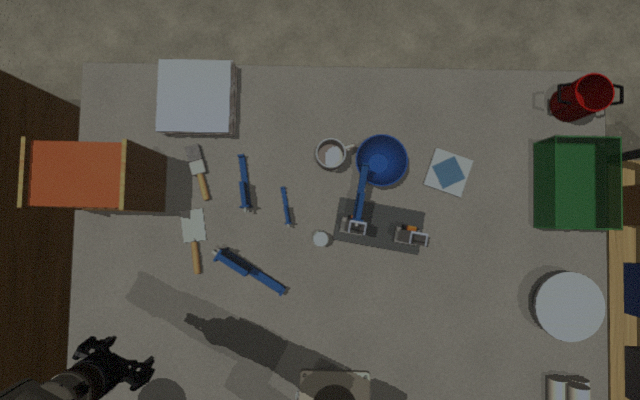

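The scene picture shows three loose blue brackets: A, top (250,272) / scene (368,157), B, top (244,183) / scene (409,219), and C, top (287,205) / scene (357,213). B looks middle-sized. The empty post is at top (412,236) / scene (222,205), and the mate is at top (358,210). I'll measure the brackets and look at an enlarged crop.

Run:
```python
from h import *
t=cv2.imread("pics/top0.png");s=cv2.imread("pics/scene0.png");it=bot.camera_info("top");is_=bot.camera_info("scene")
hsv=cv2.cvtColor(t,cv2.COLOR_BGR2HSV);m=cv2.inRange(hsv,(100,130,40),(125,255,255))
c,_=cv2.findContours(m,cv2.RETR_EXTERNAL,cv2.CHAIN_APPROX_NONE)
for q in c:
    if cv2.contourArea(q)<60: continue
    q=q.reshape(-1,2); x,y,w,h=cv2.boundingRect(q)
    if x>300: continue
    r=cv2.minAreaRect(q); d=cv2.fitLine(q.astype(np.float32),cv2.DIST_L2,0,.01,.01).ravel()
    a=(q-d[2:])@d[:2]; e=[d[2:]+d[:2]*v for v in(a.min(),a.max())]
    P=plane(it,e,0.02); print((x,y,w,h),np.round(P,3).tolist(),"len",np.linalg.norm(P[0]-P[1]).round(3))
z=lambda im,x,y,w,h,W,H:cv2.resize(im[y:y+h,x:x+w],(W,H),interpolation=cv2.INTER_CUBIC)
a=np.hstack([z(t,210,140,100,75,400,300),z(t,325,185,120,75,400,300)])
b=np.hstack([z(s,320,130,120,125,400,300),z(s,190,160,120,90,400,300)])
cv2.imwrite("pics/crop1.png",np.vstack([a,b]))
```

```text
(214, 250, 71, 45) [[0.404, 0.334, 0.02], [0.313, 0.145, 0.02]] len 0.209
(281, 188, 9, 35) [[0.594, 0.155, 0.02], [0.499, 0.138, 0.02]] len 0.097
(238, 155, 11, 53) [[0.684, 0.271, 0.02], [0.539, 0.261, 0.02]] len 0.145
```

View pics/crop1.png

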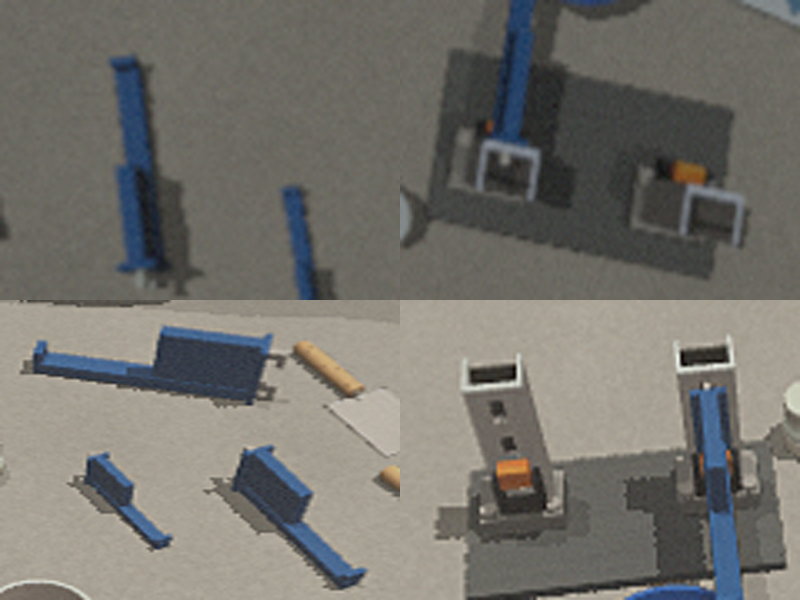

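B measures about 145 mm and is middle-sized (A is 209 mm, C is 97 mm), so B is the one to use. The crop shows its tabs toward the robot and its beam along about +x. The right-hand post is empty with its slide up. I'll move over B for a wrist view.

Call:
step_arm(targets="1 0.08 -0.04 0.1 0 0 0.1; 1 0.16 -0.08 0.12 0 0 0.2; 1 0.24 -0.12 0.12 0 0 0.3; 1 0.31 -0.16 0.12 0 0 0.4; 1 0.38 -0.2 0.12 0 0 0.5; 1 0.45 -0.23 0.12 0 0 0.6; 1 0.52 -0.27 0.12 0 0 0.66; 1 0.59 -0.3 0.12 0 0 0.66; 1 0.66 -0.34 0.12 0 0 0.66; 1 0.73 -0.37 0.12 0 0 0.66")

```text
clock: 0.93
eef_pos: [0.5748, 0.2676, 0.2546]
tool_rot: [-0.033, 0.999, -0.0, -0.0]
ft_force: [0.7, 0.9, 0.9]
grip_width: 0.0856
grasp_force: 0.0
```

Call:
step_arm(targets="1 0 0 0 0 0 0; 1 0 0 0 0 0 0; 1 0 0 0 0 0 0")

```text
clock: 1.18
eef_pos: [0.5732, 0.269, 0.254]
tool_rot: [-0.032, 0.999, -0.0, -0.001]
ft_force: [-1.3, 0.8, 0.8]
grip_width: 0.0857
grasp_force: 0.0
```

Run:
```python
from h import *
i=bot.camera_info("wrist");snap("wrist","w1");print(i["vertical_fov"],i["cx"],i["cy"],i["D"],np.round(i["pose"],3).tolist())
import pickle;pickle.dump(i,open("w1.pkl","wb"))
```

```text
64.65894398889928 325.00741159181473 195.68036840461514 [-0.02579985  0.          0.          0.          0.        ] [[-0.065, -0.962, -0.264, 0.506], [0.998, -0.063, -0.017, 0.264], [0.0, -0.264, 0.964, 0.433], [0.0, 0.0, 0.0, 1.0]]
```

View pics/w1.png

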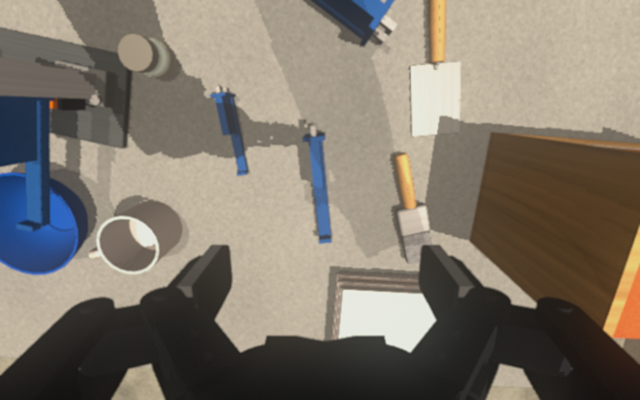

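The wrist view shows bracket B upright, with its plate and tabs at (314,132) and its nose at (324,241). I'll measure it, and use the top and scene pictures for the stand.

Run:
```python
from h import *
import pickle;i=pickle.load(open("w1.pkl","rb"))
t=cv2.imread("pics/w1.png");hsv=cv2.cvtColor(t,cv2.COLOR_BGR2HSV);m=cv2.inRange(hsv,(100,130,40),(125,255,255))
m[:,:295]=0;m[:,345:]=0;m[:115]=0;m[250:]=0
ys=np.where(m.any(1))[0]
for y in range(ys[0],ys[-1]+1,3 if 0 else 6):
    xs=np.where(m[y])[0];print(y,xs.min(),xs.max(),np.round(plane(i,[(xs.min(),y),(xs.max()+1,y)],0.066)[:,:2].ravel(),4),np.round(plane(i,[(xs.min(),y),(xs.max()+1,y)],0.014)[:,:2].ravel(),4))
print(ys[0],ys[-1])
z=lambda im,x,y,w,h,W,H:cv2.resize(im[y:y+h,x:x+w],(W,H),interpolation=cv2.INTER_CUBIC)
tt=cv2.imread("pics/top0.png");ss=cv2.imread("pics/scene0.png")
a=np.hstack([z(t,290,115,60,135,267,600),np.vstack([z(tt,328,194,104,64,533,300),z(ss,202,170,104,64,533,300)])])
cv2.imwrite("pics/crop2.png",a)
```

```text
137 318 323 [0.5377 0.2585 0.5372 0.2654] [0.5421 0.2576 0.5416 0.2655]
143 311 317 [0.545  0.2508 0.5445 0.2589] [0.5505 0.2489 0.5499 0.2581]
149 311 318 [0.5519 0.2512 0.5513 0.2605] [0.5584 0.2493 0.5577 0.2599]
155 311 319 [0.5589 0.2516 0.5582 0.262 ] [0.5663 0.2498 0.5655 0.2617]
161 312 319 [0.5658 0.2531 0.5652 0.2625] [0.5743 0.2515 0.5736 0.2622]
167 312 320 [0.5729 0.2535 0.5722 0.2641] [0.5824 0.252  0.5816 0.264 ]
173 313 321 [0.58   0.2551 0.5793 0.2657] [0.5905 0.2538 0.5897 0.2659]
179 314 322 [0.5872 0.2567 0.5865 0.2673] [0.5986 0.2556 0.5978 0.2678]
185 314 322 [0.5945 0.2571 0.5938 0.2678] [0.607  0.2561 0.6062 0.2683]
191 316 325 [0.6017 0.2599 0.6009 0.2719] [0.6152 0.2593 0.6143 0.2729]
197 324 325 [0.6086 0.27   0.6084 0.2724] [0.623  0.2707 0.6228 0.2735]
203 320 325 [0.6164 0.2656 0.6159 0.2729] [0.632  0.2658 0.6314 0.2741]
209 318 326 [0.6242 0.2636 0.6235 0.2746] [0.6409 0.2635 0.6401 0.276 ]
215 318 327 [0.6319 0.2641 0.6311 0.2763] [0.6497 0.2641 0.6487 0.278 ]
221 319 328 [0.6396 0.2658 0.6388 0.2781] [0.6585 0.266  0.6575 0.28  ]
227 320 328 [0.6474 0.2675 0.6467 0.2786] [0.6673 0.2679 0.6665 0.2806]
233 320 329 [0.6553 0.268  0.6545 0.2804] [0.6764 0.2685 0.6755 0.2827]Traceback (most recent call last):
  File "<stdin>", line 7, in <module>
    return umr_minimum(a, axis, None, out, keepdims, initial, where)
ValueError: zero-size array to reduction operation minimum which has no identity
```

Run:
```python
from h import *
t=cv2.imread("pics/w1.png")
z=lambda im,x,y,w,h,W,H:cv2.resize(im[y:y+h,x:x+w],(W,H),interpolation=cv2.INTER_CUBIC)
tt=cv2.imread("pics/top0.png");ss=cv2.imread("pics/scene0.png")
a=np.hstack([z(t,290,115,60,135,266,600),np.vstack([z(tt,380,210,60,40,534,300),z(ss,200,170,60,80,534,300)[:, :]])])
cv2.imwrite("pics/crop2.png",a)
```

```text
(no output)
```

View pics/crop2.png

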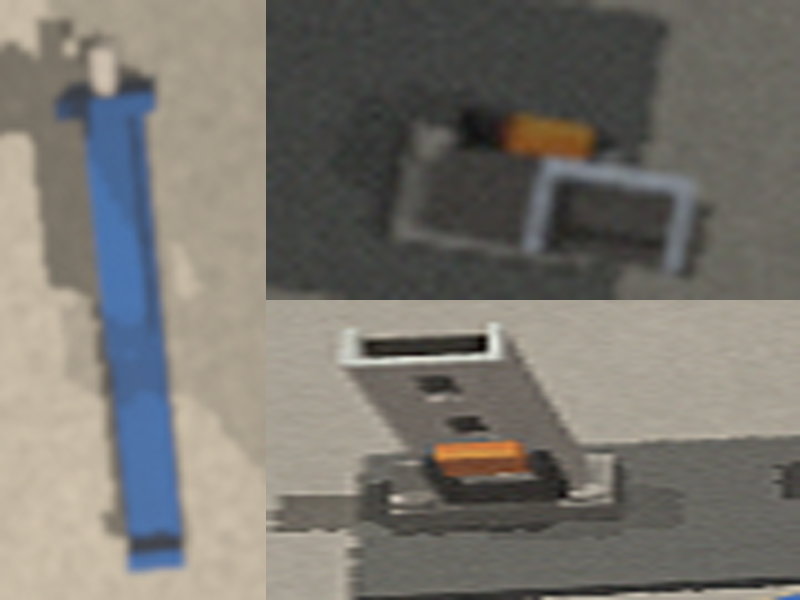

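Run:
```python
from h import *
import pickle;i=pickle.load(open("w1.pkl","rb"));it=bot.camera_info("top");isc=bot.camera_info("scene")
c=lambda x,y:(290+x/4.4333-.5+.11,115+y/4.444-.5+.11)
F=plane(i,[c(114,120),c(131,320)],.066);N=plane(i,[c(156,569)],.026)
print(F,N)
d=N[0,:2]-F[0,:2];ya=np.arctan2(d[1],d[0]);u=np.array([np.cos(ya),np.sin(ya)]);o=N[0,:2]-.15*u
print("yaw",np.degrees(ya),"fin yaw",np.degrees(np.arctan2(*(F[1]-F[0])[[1,0]])),"origin",o,"fin",o+.045*u)
v=np.array([-u[1],u[0]])
W=lambda x,y,z:np.r_[o+x*u+y*v,z]
for n,p in dict(bkL=(0,-.013,.066),bkR=(0,.013,.066),frL=(.005,-.013,.066),frR=(.005,.013,.066),finendL=(.07,-.006,.066),finendR=(.07,.006,.066),tabtip=(-.012,0,.058)).items():
    q=proj(i,W(*p))[0];print(n,np.round([(q[0]-290+.39)*4.433,(q[1]-115+.39)*4.444]))
# post: top view z=.170 outer corners (crop 380,210, scale 8.9,7.5)
c=lambda x,y:(380+x/8.9-.44,210+y/7.5-.43)
P=plane(it,[c(540,163),c(696,182),c(524,248),c(685,272)],.170);print("post top(top)",P)
c=lambda x,y:(200+x/8.9-.44,170+(y-300)/3.75-.37)
S=plane(isc,[c(340,362),c(502,350)],.170);print("post top(scene)",S)
print("tri",tri(it,[(380+540/8.9-.44,210+163/7.5-.43),(380+696/8.9-.44,210+182/7.5-.43)],isc,[c(502,350),c(340,362)]),tri(it,[(380+540/8.9-.44,210+163/7.5-.43),(380+696/8.9-.44,210+182/7.5-.43)],isc,[c(340,362),c(502,350)]))
```

```text
[[0.54313343 0.25572264 0.066     ]
 [0.5960795  0.26336018 0.066     ]] [[0.6855166  0.27593728 0.026     ]]
yaw 8.080478189899981 fin yaw 8.208363996090455 origin [0.53700586 0.25485269] fin [0.58155908 0.26117807]
bkL [ 62. 100.]
bkR [162.  92.]
frL [ 64. 119.]
frR [164. 112.]
finendL [112. 359.]
finendR [156. 355.]
tabtip [109.  47.]
post top(top) [[ 0.48704019 -0.23364161  0.17      ]
 [ 0.48204605 -0.27476023  0.17      ]
 [ 0.46035859 -0.22964062  0.17      ]
 [ 0.45386304 -0.27203319  0.17      ]]
post top(scene) [[ 0.4967382 -0.1390487  0.17     ]
 [ 0.4990557 -0.0975791  0.17     ]]
tri [[ 0.51230095 -0.15427495  0.22928152]
 [ 0.50661848 -0.1926543   0.22649184]] [[ 0.5024271  -0.17848097  0.20538143]
 [ 0.51778359 -0.16772795  0.2532073 ]]
```

Run:
```python
from h import *
it=bot.camera_info("top");isc=bot.camera_info("scene")
a=lambda x,y:(380+(x-266)/8.9-.44,210+y/7.5-.43)
T=[a(540,163),a(696,182),a(524,248),a(685,272)];print(np.round(plane(it,T,.170),4))
c=lambda x,y:(200+(x-266)/8.9-.44,170+(y-300)/3.75-.37)
S=[c(502,360),c(340,365)]
print(np.round(plane(isc,S,.170),4));print(np.round(tri(it,T[:2],isc,S),4))
# foot: corners top view z=.032 ; slide front in top
print("foot back-left etc z.032",np.round(plane(it,[a(412,128),a(395,238)],.032),4))
print("base corners z.012",np.round(plane(it,[(325+50/3.333,185+52/4),(325+330/3.333,185+110/4),(325+30/3.333,185+210/4),(325+310/3.333,185+278/4)],.012),4))
print("mate top", np.round(plane(it,[(325+(480-400)/3.333,185+142/4),(325+(540-400)/3.333,185+150/4)],.170),4))
```

```text
[[ 0.4854 -0.1635  0.17  ]
 [ 0.4804 -0.2047  0.17  ]
 [ 0.4587 -0.1596  0.17  ]
 [ 0.4522 -0.2021  0.17  ]]
[[ 0.4876 -0.1643  0.17  ]
 [ 0.4797 -0.2045  0.17  ]]
[[ 0.4853 -0.1642  0.1675]
 [ 0.4805 -0.2044  0.1708]]
foot back-left etc z.032 [[ 0.4938 -0.158   0.032 ]
 [ 0.454  -0.1533  0.032 ]]
base corners z.012 [[ 0.5697 -0.0055  0.012 ]
 [ 0.5345 -0.2392  0.012 ]
 [ 0.4595  0.009   0.012 ]
 [ 0.4182 -0.2238  0.012 ]]
mate top [[ 0.5075 -0.0187  0.17  ]
 [ 0.5038 -0.0612  0.17  ]]
```

Call:
step_arm(targets="1 0.008 -0.008 -0.07 0 0 0.05; 1 0.016 -0.016 -0.14 0 0 0.098; 1 0.016 -0.016 -0.2 0 0 0.098; 1 0.016 -0.016 -0.24 0 0 0.098; 1 0.016 -0.016 -0.24 0 0 0.098; 1 0.016 -0.016 -0.24 0 0 0.098")

```text
clock: 1.73
eef_pos: [0.5796, 0.2621, 0.1351]
tool_rot: [-0.072, 0.997, -0.0, -0.001]
ft_force: [0.1, 0.4, 1.2]
grip_width: 0.0854
grasp_force: 0.0
```

Run:
```python
from h import *
import pickle
i=bot.camera_info("wrist");snap("wrist","w2");pickle.dump(i,open("w2.pkl","wb"));o=bot.get_obs();print(o["eef_pos"],o["tool_rot"])
o=np.array([.5370,.2549]);y=np.radians(8.1);u=np.array([np.cos(y),np.sin(y)]);v=np.array([-u[1],u[0]])
for n,p in dict(bkL=(0,-.013,.066),bkR=(0,.013,.066),finbL=(.005,-.006,.066),finendL=(.07,-.006,.066),finendR=(.07,.006,.066),nL=(.15,-.009,.026),nR=(.15,.009,.026)).items():
    print(n,np.round(proj(i,np.r_[o+p[0]*u+p[1]*v,p[2]])[0],1))
```

```text
[0.58117975 0.26253134 0.13691971] [-7.21362690e-02  9.97394371e-01  3.63064047e-04  8.33715128e-04]
bkL [307.3 140.6]
bkR [340.7 140.7]
finbL [316.3 147.1]
finendL [316.6 225.2]
finendR [330.9 225.2]
nL [314.9 284.5]
nR [332.5 284.5]
```

View pics/w2.png

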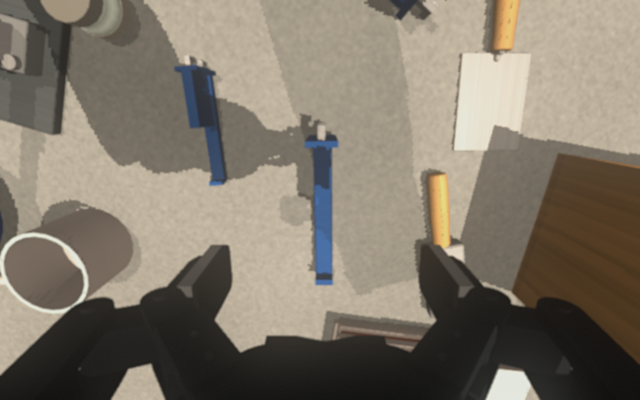

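The plate spans (305..337,143) and the nose ends at (323,284). This agrees with the prediction to within 2 px. Now I descend and grip.

Call:
step_arm(targets="1 0 -0.004 -0.07 0 0 0; 1 0 -0.004 -0.14 0 0 0; 1 0 -0.004 -0.19 0 0 0; 1 0 -0.004 -0.212 0 0 0; 1 0 -0.004 -0.212 0 0 0; -1 0 -0.004 -0.212 0 0 0; -1 0 -0.004 -0.212 0 0 0; -1 0 -0.004 -0.212 0 0 0; -1 0 -0.004 -0.212 0 0 0; -1 0 -0.004 -0.212 0 0 0")

```text
clock: 2.62
eef_pos: [0.5825, 0.2597, 0.0306]
tool_rot: [-0.071, 0.997, 0.0, 0.001]
ft_force: [0.2, -0.8, 0.7]
grip_width: 0.0256
grasp_force: 0.0
```

Call:
step_arm(targets="-1 0 0 0 0 0 0; -1 0 0 0 0 0 0; -1 0 0 0 0 0 0; -1 0 0 0 0 0 0")

```text
clock: 2.95
eef_pos: [0.5822, 0.2596, 0.0299]
tool_rot: [-0.071, 0.997, 0.0, 0.001]
ft_force: [0.1, 0.2, 4.9]
grip_width: 0.0002
grasp_force: 2.3
```

Run:
```python
from h import *
w=snap("wrist","w3");s=snap("scene","s3");print(bot.get_obs()["grip_width"],bot.get_obs()["grasp_force"],bot.get_obs()["ft_force"])
a=np.hstack([cv2.resize(w[60:360,170:470],(400,400)),cv2.resize(s[130:280,330:480],(400,400),interpolation=cv2.INTER_CUBIC)])
cv2.imwrite("pics/c3.png",a[:,:,::-1])
```

```text
0.0003046295853428094 2.7230331405916175 [-0.41925052  0.28803285  5.22972518]
```

View pics/c3.png

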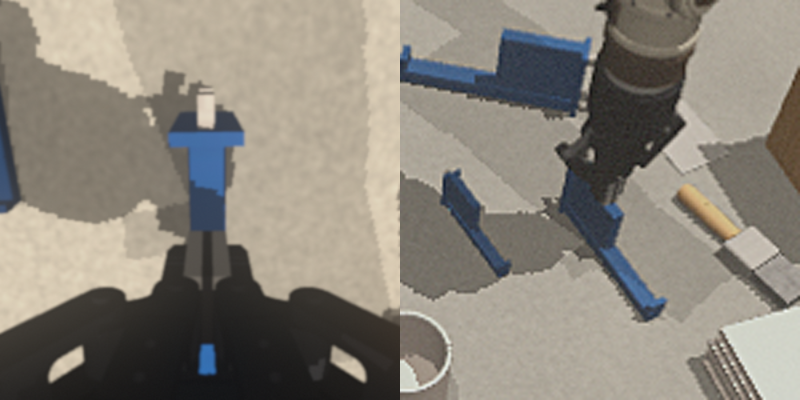

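Run:
```python
from h import *
w=cv2.imread("pics/w3.png");i=bot.camera_info("wrist");o=bot.get_obs()
for y in range(225,275,5): print(y," ".join("%d,%d,%d"%tuple(p) for p in w[y,308:344:2]))
print(o["eef_pos"],o["joint_pos"]);print("TCP px",proj(i,o["eef_pos"]),"fin pt", proj(i,o["eef_pos"]+[0,0,.036]))
y=np.radians(8.1);u=np.array([np.cos(y),np.sin(y)]);v=np.array([-u[1],u[0]]);B=np.array([.537,.2549])
for n,p in dict(bkL=(0,-.013,.066),bkR=(0,.013,.066),finendL=(.07,-.006,.066),finendR=(.07,.006,.066),nR=(.15,.009,.026),nL=(.15,-.009,.026)).items():print(n,np.round(proj(i,np.r_[B+p[0]*u+p[1]*v,p[2]])[0],1))
```

```text
225 90,99,104 89,98,104 86,84,84 89,66,52 91,68,54 91,67,54 90,68,53 92,69,55 90,67,52 91,68,54 91,68,54 91,67,54 92,69,55 91,68,55 92,68,53 122,101,93 155,170,181 154,173,183
230 91,100,106 92,102,108 88,86,87 89,66,53 90,67,52 90,66,52 91,67,53 90,67,52 90,67,53 91,68,54 92,68,54 91,68,53 90,67,52 91,67,54 92,68,52 121,99,90 151,166,176 153,172,183
235 90,99,105 89,98,103 78,84,89 78,83,87 78,84,88 78,83,87 76,81,86 56,60,62 46,47,50 44,47,49 56,60,63 76,81,86 77,84,88 78,84,88 76,83,87 87,95,100 141,158,168 156,175,185
240 124,138,147 82,90,95 77,83,87 77,82,87 77,82,87 76,83,87 75,81,85 54,56,60 45,46,49 45,48,50 55,58,61 75,81,85 77,82,86 78,83,87 77,82,87 78,83,88 128,142,151 156,175,186
245 46,50,51 66,71,75 77,84,88 77,83,87 77,82,87 76,82,86 75,80,84 51,54,58 44,48,49 43,46,48 52,55,58 74,80,84 76,82,86 76,82,87 78,83,88 77,83,87 66,71,75 47,50,52
250 51,55,57 74,79,83 76,82,87 77,82,87 77,82,87 76,82,86 75,80,84 49,53,55 43,46,48 44,46,49 49,53,55 73,78,82 76,82,86 77,83,86 76,82,87 77,83,86 74,80,83 51,55,58
255 57,61,65 75,81,85 76,82,87 77,83,87 76,82,86 76,81,86 73,79,8
[... 220 characters left out ...]
5 74,80,84 75,80,85 76,81,85 76,82,86 63,68,72
265 69,75,79 75,82,86 75,81,85 75,81,85 75,80,85 74,80,84 68,73,77 45,47,49 39,43,46 39,42,44 43,45,48 68,73,77 74,80,84 74,80,84 74,80,84 75,81,86 76,82,87 68,73,77
270 41,45,47 40,43,46 40,43,45 46,49,52 68,74,78 95,102,109 89,97,104 51,55,58 42,45,47 43,45,48 50,54,57 89,96,103 94,102,108 66,71,76 42,47,49 39,42,44 39,42,44 40,43,46
[0.58214571 0.2595543  0.0299067 ] [4.19363319e-01 6.16347094e-01 1.40390306e-01 1.09332661e+00
 7.64705999e-05 2.76851732e-01]
TCP px [[325.2963362  224.09868597]] fin pt [[325.43149115 249.96071683]]
bkL [300.9 158.5]
bkR [358.1 158.6]
finendL [317.1 293.8]
finendR [340.4 293.9]
nR [340.2 360.7]
nL [314.8 360.6]
```

The readings say the fingers are fully shut, yet they look to be over the fin. I'll lift a little to see whether the bracket comes along.

Call:
step_arm(targets="-1 0 0 0.01 0 0 0; -1 0 0 0.02 0 0 0; -1 0 0 0.03 0 0 0; -1 0 0 0.03 0 0 0; -1 0 0 0.03 0 0 0")

```text
clock: 3.47
eef_pos: [0.5818, 0.2594, 0.0445]
tool_rot: [-0.071, 0.997, 0.0, 0.0]
ft_force: [0.5, -0.6, 0.5]
grip_width: 0.0001
grasp_force: 0.0
```

Run:
```python
from h import *
w=snap("wrist","w4");o=bot.get_obs();print({k:np.round(o[k],3) for k in("eef_pos","grip_width","grasp_force","ft_force","ft_torque")})
a=cv2.imread("pics/w3.png")
for n,im in(("w3",a),("w4",w[:,:,::-1])):
    m=cv2.inRange(cv2.cvtColor(im,cv2.COLOR_BGR2HSV),(100,100,30),(125,255,255));m[:,:280]=0;m[:,370:]=0
    ys=np.where(m.sum(1)>255*10)[0];print(n,ys.min(),ys.max(),[(y,np.where(m[y])[0].min(),np.where(m[y])[0].max()) for y in ys[::6]])
```

```text
{'eef_pos': array([0.582, 0.259, 0.044]), 'grip_width': np.float64(-0.0), 'grasp_force': np.float64(0.0), 'ft_force': array([ 0.36 , -0.152, -0.266]), 'ft_torque': array([ 0.004, -0.017,  0.023])}
w3 158 341 [(np.int64(158), np.int64(299), np.int64(350)), (np.int64(164), np.int64(297), np.int64(351)), (np.int64(170), np.int64(311), np.int64(338)), (np.int64(176), np.int64(312), np.int64(338)), (np.int64(182), np.int64(312), np.int64(338)), (np.int64(188), np.int64(312), np.int64(338)), (np.int64(194), np.int64(312), np.int64(338)), (np.int64(200), np.int64(313), np.int64(338)), (np.int64(206), np.int64(314), np.int64(337)), (np.int64(212), np.int64(314), np.int64(337)), (np.int64(218), np.int64(314), np.int64(337)), (np.int64(224), np.int64(314), np.int64(337)), (np.int64(230), np.int64(314), np.int64(337)), (np.int64(322), np.int64(319), np.int64(331)), (np.int64(328), np.int64(318), np.int64(332)), (np.int64(334), np.int64(318), np.int64(332)), (np.int64(340), np.int64(318), np.int64(332))]
w4 155 339 [(np.int64(155), np.int64(300), np.int64(349)), (np.int64(161), np.int64(300), np.int64(349)), (np.int64(167), np.int64(313), np.int64(336)), (np.int64(173), np.int64(313), np.int64(336)), (np.int64(179), np.int64(313), np.int64(336)), (np.int64(185), np.int64(313), np.int64(336)), (np.int64(191), np.int64(314), np.int64(336)), (np.int64(198), np.int64(315), np.int64(336)), (np.int64(323), np.int64(319), np.int64(331)), (np.int64(329), np.int64(319), np.int64(331)), (np.int64(335), np.int64(319), np.int64(331))]
```

Run:
```python
from h import *
w=cv2.imread("pics/w4.png");w3=cv2.imread("pics/w3.png");s=snap("scene","s4")[:,:,::-1];t=snap("top","t4")[:,:,::-1]
R=lambda im,W,H:cv2.resize(im,(W,H),interpolation=cv2.INTER_CUBIC)
a=np.hstack([R(w[145:285,260:390],400,300),R(s[165:255,370:490],400,300)])
b=np.hstack([R(w3[145:285,260:390],400,300),R(t[130:220,200:320],400,300)])
cv2.imwrite("pics/c4.png",np.vstack([a,b]))
o=bot.get_obs();i=bot.camera_info("scene");print((proj(i,[o["eef_pos"]])-[370,165])*3.33,(proj(bot.camera_info("top"),[o["eef_pos"]])-[200,130])*3.33)
```

```text
[[115.21171234 144.92559895]] [[144.01336161 202.73763729]]
```

View pics/c4.png

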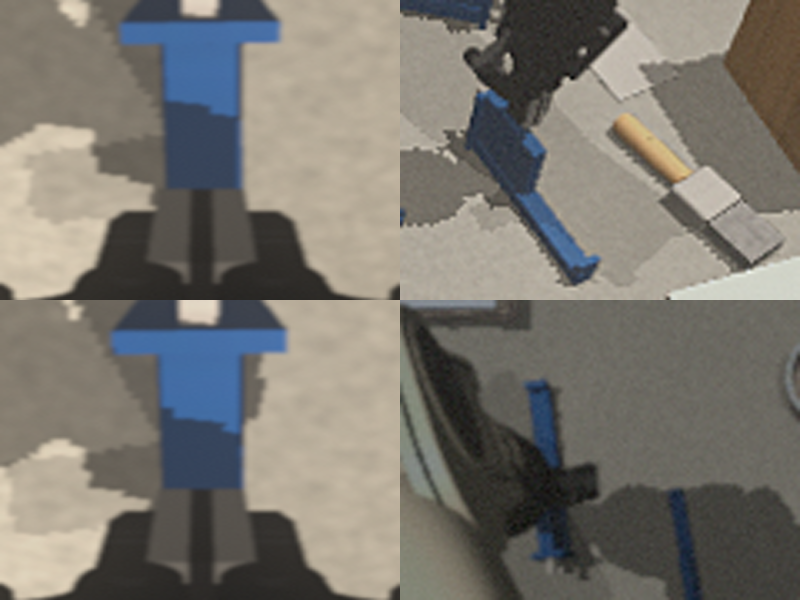

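The composite shows the shut fingertips ending at the same wrist row, 233, at both heights. In the scene view they sit on top of the fin rather than beside it. So the real tips are well above the reported TCP, and the 5 N contact was on the fin top. I'll quantify this.

Run:
```python
from h import *
i=bot.camera_info("wrist");o=bot.get_obs();e=o["eef_pos"];print("off",bot.grip_point_offset)
P=np.array(i["pose"]);print("cam-tcp",P[:3,3]-e)
y=np.radians(8.1);u=np.r_[np.cos(y),np.sin(y),0]
for h in(0,.02,.03,.036,.045): print(h,[np.round(proj(i,e+[0,0,h]+a*u)[0],1).tolist() for a in(-.011,0,.011)])
w=cv2.imread("pics/w4.png")
print([ (y_,w[y_,325].tolist(),w[y_,319].tolist()) for y_ in range(224,240,2)])
isc=bot.camera_info("scene");it=bot.camera_info("top")
for h in(0,.02,.036,.05): print(h,"scene crop",np.round((proj(isc,[e+[0,0,h]])-[370,165])*3.33+[400,0]),"top crop",np.round((proj(it,[e+[0,0,h]])-[200,130])*3.33+[400,300]))
```

```text
off 0.0187
cam-tcp [-0.06654125 -0.00980465  0.17905662]
0 [[325.3, 206.8], [325.3, 224.2], [325.2, 241.1]]
0.02 [[325.4, 218.1], [325.3, 237.2], [325.3, 255.8]]
0.03 [[325.4, 224.7], [325.3, 244.9], [325.3, 264.4]]
0.036 [[325.4, 229.1], [325.4, 250.0], [325.3, 270.0]]
0.045 [[325.4, 236.4], [325.4, 258.3], [325.3, 279.3]]
[(224, [90, 69, 56], [90, 68, 55]), (226, [90, 68, 56], [89, 68, 56]), (228, [89, 68, 56], [89, 68, 55]), (230, [89, 68, 55], [90, 69, 56]), (232, [83, 64, 53], [87, 71, 63]), (234, [49, 51, 52], [77, 82, 86]), (236, [45, 49, 52], [77, 83, 87]), (238, [45, 49, 51], [77, 82, 88])]
0 scene crop [[515. 145.]] top crop [[544. 503.]]
0.02 scene crop [[520. 129.]] top crop [[539. 501.]]
0.036 scene crop [[523. 116.]] top crop [[535. 499.]]
0.05 scene crop [[527. 104.]] top crop [[531. 498.]]
```

The tips are about 36 mm behind the reported TCP: first contact on the 66 mm fin came at TCP z = 0.030. I'll reopen, then go lower carefully.

Call:
step_arm(targets="1 0 0 0.01 0 0 0; 1 0 0 0.01 0 0 0; 1 0 0 0.01 0 0 0; 1 0 0 0.01 0 0 0; 1 0 0 0.01 0 0 0; 1 0 0 0.01 0 0 0; 1 0 0 0 0 0 0; 1 0 0 -0.03 0 0 0; 1 0 0 -0.06 0 0 0; 1 0 0 -0.06 0 0 0")

```text
clock: 4.45
eef_pos: [0.579, 0.2581, 0.0105]
tool_rot: [-0.071, 0.997, -0.001, -0.003]
ft_force: [-1.4, -0.2, -0.8]
grip_width: 0.0853
grasp_force: 0.0
```

Call:
step_arm(targets="1 0 0 -0.008 0 0 0; 1 0 0 -0.016 0 0 0; 1 0 0 -0.016 0 0 0")

```text
clock: 4.7
eef_pos: [0.5816, 0.2593, 0.0059]
tool_rot: [-0.071, 0.997, -0.0, -0.0]
ft_force: [-0.9, -0.7, -0.2]
grip_width: 0.0853
grasp_force: 0.0
```

Call:
step_arm(targets="1 0 0 -0.006 0 0 0; 1 0 0 -0.012 0 0 0; 1 0 0 -0.012 0 0 0")

```text
clock: 4.95
eef_pos: [0.5814, 0.2592, -0.0002]
tool_rot: [-0.071, 0.997, -0.0, -0.0]
ft_force: [-0.1, -0.1, 0.0]
grip_width: 0.0856
grasp_force: 0.0
```

Call:
step_arm(targets="1 0 0 -0.008 0 0 0; -1 0 0 -0.008 0 0 0; -1 0 0 -0.008 0 0 0; -1 0 0 -0.008 0 0 0; -1 0 0 -0.008 0 0 0; -1 0 0 -0.008 0 0 0; -1 0 0 -0.008 0 0 0; -1 0 0 -0.008 0 0 0; -1 0 0 -0.008 0 0 0; -1 0 0 -0.008 0 0 0")

```text
clock: 5.78
eef_pos: [0.5818, 0.2595, -0.0037]
tool_rot: [-0.071, 0.997, 0.0, 0.0]
ft_force: [0.3, -0.6, 1.7]
grip_width: 0.0113
grasp_force: 58.9
```

Gripped at about 11.3 mm with 59 N. Now I lift and carry it to stand off from the empty post.

Call:
step_arm(targets="-1 0 0 0.03 0 0 0; -1 0 0 0.1 0 0 0; -1 0 0 0.18 0 0 0; -1 0 0 0.26 0 0 0; -1 0 0 0.34 0 0 0; -1 0 0 0.42 0 0 0; -1 0 0 0.5 0 0 0; -1 0 0 0.5 0 0 0; -1 0 0 0.5 0 0 0")

```text
clock: 6.53
eef_pos: [0.5831, 0.2599, 0.2492]
tool_rot: [-0.071, 0.997, 0.001, 0.003]
ft_force: [-0.2, -0.4, -3.8]
grip_width: 0.0115
grasp_force: 58.7
```

Call:
step_arm(targets="-1 -0.01 -0.08 0 0 0 -0.04; -1 -0.01 -0.16 0 0 0 -0.08; -1 -0.02 -0.24 0 0 0 -0.12; -1 -0.02 -0.32 0 0 0 -0.16; -1 -0.03 -0.4 0 0 0 -0.2; -1 -0.03 -0.48 0 0 0 -0.24; -1 -0.04 -0.56 0 0 0 -0.28; -1 -0.04 -0.64 0 0 0 -0.32; -1 -0.05 -0.72 0 0 0 -0.37; -1 -0.05 -0.8 0 0 0 -0.37")

```text
clock: 7.37
eef_pos: [0.554, -0.1422, 0.2432]
tool_rot: [0.075, 0.997, 0.0, -0.003]
ft_force: [0.2, 0.1, -1.7]
grip_width: 0.0111
grasp_force: 59.0
```

Call:
step_arm(targets="-1 0 -0.05 0 0 0 0; -1 0 -0.1 0 0 0 0; -1 0 -0.1 0 0 0 0; -1 0 -0.1 0 0 0 0")

```text
clock: 7.7
eef_pos: [0.5549, -0.1917, 0.2429]
tool_rot: [0.075, 0.997, 0.001, -0.003]
ft_force: [-0.4, 0.4, -2.8]
grip_width: 0.011
grasp_force: 59.1
```

Call:
step_arm(targets="-1 0 0 -0.08 0 0 0; -1 0 0 -0.16 0 0 0; -1 0 0 -0.24 0 0 0; -1 0 0 -0.3 0 0 0; -1 0 0 -0.3 0 0 0; -1 0 0 -0.3 0 0 0")

```text
clock: 8.2
eef_pos: [0.5543, -0.1887, 0.0938]
tool_rot: [0.073, 0.997, 0.001, -0.003]
ft_force: [0.2, -0.8, -1.9]
grip_width: 0.011
grasp_force: 59.1
```

Run:
```python
from h import *
import pickle
i=bot.camera_info("wrist");w=snap("wrist","w5");s=snap("scene","s5");pickle.dump(i,open("w5.pkl","wb"))
o=bot.get_obs();print({k:np.round(o[k],4) for k in("eef_pos","tool_rot","ft_force","ft_torque")})
R=lambda im,W,H:cv2.resize(im,(W,H),interpolation=cv2.INTER_CUBIC)
a=np.vstack([R(w[0:250,160:480],800,400)[:, :] ,R(s[165:225,190:310],800,200)])
a=np.vstack([R(w[0:240,165:485],600,450),np.zeros((150,600,3),np.uint8)]); a[450:]=R(s[160:220,190:310],600,300)[75:225]
cv2.imwrite("pics/c5.png",R(a,800,600)[:,:,::-1])
```

```text
{'eef_pos': array([ 0.5578, -0.1903,  0.0979]), 'tool_rot': array([ 7.340e-02,  9.973e-01, -2.000e-04,  1.100e-03]), 'ft_force': array([ 0.4475,  0.5408, -1.6775]), 'ft_torque': array([-0.0562, -0.0099,  0.049 ])}
```

View pics/c5.png

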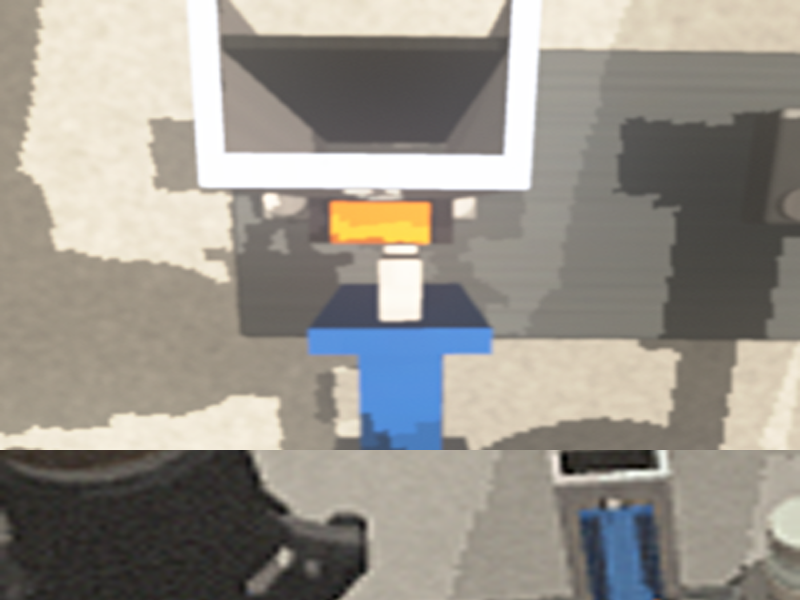

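The wrist view shows the post rim's front corners at crop (199,190) and (531,190). The plate's back edge runs from (309,329) to (492,329), parallel to the rim and a little off-centre. The slide is at (380,222).

Run:
```python
from h import *
import pickle;i=pickle.load(open("w5.pkl","rb"))
w=cv2.imread("pics/w5.png")
# sub-pixel edges
c=lambda x,y:(165+x/2.5-.3,y/2.5-.3)
for name,y in(("rim",72),("rim2",74),("plate",133),("plate2",136)):
    r=w[y].astype(int);g=r.sum(1) if "rim" in name else r[:,0]-r[:,2]
    xs=np.where(g[200:420]>(600 if "rim" in name else 60))[0]+200;print(name,y,xs.min(),xs.max()+1)
print("col rim",[int(v) for v in w[70:80,300].sum(1)],"plate col",[int(v) for v in (w[126:138,295,0])])
A=[c(199,190),c(531,190)];B=[c(309,329),c(492,329)]
e=bot.get_obs()["eef_pos"];P=np.array(i["pose"])
for z in(.167,.170,.173): 
    q=plane(i,A,z);print("post",z,q.mean(0).round(4),np.linalg.norm(q[0]-q[1]).round(4),np.degrees(np.arctan2(*(q[1]-q[0])[:2]*[-1,1])).round(2))
for z in(.163,.1676): 
    q=plane(i,B,z);print("plate",z,q.mean(0).round(4),np.linalg.norm(q[0]-q[1]).round(4),np.degrees(np.arctan2(*(q[1]-q[0])[:2]*[-1,1])).round(2))
print(e,P[:3,3])
```

```text
rim 72 200 379
rim2 74 200 378Traceback (most recent call last):
  File "<stdin>", line 8, in <module>
    return umr_minimum(a, axis, None, out, keepdims, initial, where)
ValueError: zero-size array to reduction operation minimum which has no identity
```

```bash
cat > m.py <<'E'
from h import *
import pickle;i=pickle.load(open("w5.pkl","rb"))
c=lambda x,y:(165+x/2.5-.3,y/2.5-.3)
A=[c(199,190),c(531,190)];B=[c(309,329),c(492,329)]
e=bot.get_obs()["eef_pos"];P=np.array(i["pose"])
for z in(.167,.170,.173): 
    q=plane(i,A,z);d=q[1]-q[0];print("post",z,q.mean(0).round(4),np.linalg.norm(d).round(4),np.degrees(np.arctan2(-d[0],d[1])).round(2))
for z in(.163,.1676): 
    q=plane(i,B,z);d=q[1]-q[0];print("plate",z,q.mean(0).round(4),np.linalg.norm(d).round(4),np.degrees(np.arctan2(-d[0],d[1])).round(2))
print(e,P[:3,3])
# slide centre and foot pieces
print("slide",plane(i,[c(329,200),c(431,200),c(329,244),c(431,244)],.093).round(4))
E
python3 m.py
```

```text
post 0.167 [ 0.4775 -0.1823  0.167 ] 0.0421 -8.39
post 0.17 [ 0.4778 -0.1822  0.17  ] 0.041 -8.39
post 0.173 [ 0.4781 -0.1821  0.173 ] 0.0398 -8.39
plate 0.163 [ 0.4956 -0.1804  0.163 ] 0.0251 -8.37
plate 0.1676 [ 0.4953 -0.1803  0.1676] 0.0241 -8.37
[ 0.55777603 -0.19028228  0.09785517] [ 0.48883796 -0.17957539  0.27325544]
slide [[ 0.4706 -0.1922  0.093 ]
 [ 0.4738 -0.1704  0.093 ]
 [ 0.4796 -0.1937  0.093 ]
 [ 0.4828 -0.1716  0.093 ]]
```

The bracket is about 4.5 mm too far along +y' and 17 mm out, with yaw matched at −8.4°. I'll shift it sideways and let it settle.

Call:
step_arm(targets="-1 -0.001 -0.009 0 0 0 0; -1 -0.001 -0.009 0 0 0 0; -1 -0.001 -0.009 0 0 0 0; -1 -0.001 -0.009 0 0 0 0; -1 -0.001 -0.009 0 0 0 0; -1 -0.001 -0.009 0 0 0 0")

```text
clock: 8.8
eef_pos: [0.5562, -0.1953, 0.0964]
tool_rot: [0.074, 0.997, -0.0, 0.0]
ft_force: [-1.1, 0.0, -2.1]
grip_width: 0.0112
grasp_force: 59.1
```

```bash
cat > m2.py <<'E'
from h import *
import sys
# relative: rim front edge and blue plate edges in wrist image, printed in post frame
o=bot.get_obs();i=bot.camera_info("wrist");w=snap("wrist",sys.argv[1])[:,:,::-1]
print({k:np.round(o[k],4).tolist() for k in("clock","eef_pos","tool_rot","ft_force","ft_torque")})
m=cv2.inRange(cv2.cvtColor(w,cv2.COLOR_BGR2HSV),(100,120,100),(125,255,255));m[:, :270]=0;m[:,400:]=0
wd=[(y,np.where(m[y])[0]) for y in range(60,240) if m[y].any()]
y,xs=max(wd[:40],key=lambda a:len(a[1]));ys=[a[0] for a in wd if len(a[1])>.8*len(xs)]
g=w.astype(int).sum(2);rim=np.where(g[:,325-20]>600)[0];rim=rim[rim<ys[0]];yr=rim[-1] if len(rim) else 0
r=np.where(g[yr-3]>560)[0];r=r[(r>200)&(r<430)]
# connected run containing column 310
L=310
while g[yr-3,L-1]>520:L-=1
R=310
while g[yr-3,R+1]>520:R+=1
print("rim row",yr,"cols",L,R+1,"plate rows",ys[0],ys[-1],"cols",xs.min(),xs.max()+1)
zp=o["eef_pos"][2]+.0037+.066
q=plane(i,[(L-.5,yr+.5),(R+.5,yr+.5)],.17);p=plane(i,[(xs.min()-.5,ys[0]-.5),(xs.max()+.5,ys[0]-.5)],zp)
d=q[1]-q[0];v=d[:2]/np.linalg.norm(d[:2]);u=np.array([v[1],-v[0]]);D=(p.mean(0)-q.mean(0))[:2]
print("widths",np.linalg.norm(d),np.linalg.norm(p[1]-p[0]),"out",D@u,"side",D@v,"u",u)
E
python3 m2.py w6
```

```text
{'clock': 8.8, 'eef_pos': [0.5562, -0.1953, 0.0964], 'tool_rot': [0.074, 0.9973, -0.0, 0.0002], 'ft_force': [-1.0523, 0.0102, -2.115], 'ft_torque': [0.0245, 0.0089, -0.0]}
rim row 92 cols 265 397 plate rows 175 187 cols 289 361
widths 0.0420569140138462 0.025379986607535314 out 0.027435931698657396 side -0.0019404977785261249 u [ 0.98916502 -0.14680793]
```

Call:
step_arm(targets="-1 0 0.004 -0.007 0 0 0; -1 -0.008 0.005 -0.007 0 0 0; -1 -0.016 0.006 -0.007 0 0 0; -1 -0.025 0.008 -0.007 0 0 0; -1 -0.025 0.008 -0.007 0 0 0; -1 -0.025 0.008 -0.007 0 0 0; -1 -0.025 0.008 -0.007 0 0 0; -1 -0.025 0.008 -0.007 0 0 0")

```text
clock: 9.52
eef_pos: [0.5438, -0.1913, 0.0928]
tool_rot: [0.074, 0.997, -0.0, 0.0]
ft_force: [-0.2, -0.4, -2.5]
grip_width: 0.0114
grasp_force: 59.1
```

```bash
python3 m2.py w7
```

```text
{'clock': 9.5167, 'eef_pos': [0.5438, -0.1913, 0.0928], 'tool_rot': [0.074, 0.9973, -0.0, 0.0003], 'ft_force': [-0.199, -0.3577, -2.5291], 'ft_torque': [-0.0061, 0.0468, -0.0215]}
rim row 135 cols 257 390 plate rows 175 188 cols 288 362
widths 0.04230821003913656 0.026090491680761052 out 0.014202465244267099 side 0.0004648533145237763 u [ 0.98911947 -0.14711451]
```

Call:
step_arm(targets="-1 -0.003 0 0 0 0 0; -1 -0.006 0 0 0 0 0; -1 -0.01 0.0005 0 0 0 0; -1 -0.01 0.0005 0 0 0 0; -1 -0.01 0.0005 0 0 0 0")

```text
clock: 9.98
eef_pos: [0.5386, -0.1911, 0.0929]
tool_rot: [0.074, 0.997, -0.0, 0.0]
ft_force: [0.7, -0.1, 0.4]
grip_width: 0.0113
grasp_force: 59.3
```

Call:
step_arm(targets="-1 0 0 0.002 0 0 0; -1 0 0 0.002 0 0 0; -1 0 0 0.002 0 0 0")

```text
clock: 10.23
eef_pos: [0.5382, -0.1909, 0.0934]
tool_rot: [0.074, 0.997, 0.0, -0.0]
ft_force: [-0.4, 0.1, -3.1]
grip_width: 0.0115
grasp_force: 59.3
```

Call:
step_arm(targets="-1 0 0 0 0 0 0")

```text
clock: 10.32
eef_pos: [0.5383, -0.1909, 0.0934]
tool_rot: [0.074, 0.997, 0.0, -0.0]
ft_force: [-0.0, 1.2, -2.8]
grip_width: 0.011
grasp_force: 59.3
```

Call:
step_arm(targets="-1 0 0 0.003 0 0 0; -1 0 0 0.003 0 0 0; -1 -0.003 0.0005 0.003 0 0 0; -1 -0.006 0.001 0.003 0 0 0; -1 -0.008 0.001 0.003 0 0 0; -1 -0.008 0.001 0.003 0 0 0; -1 -0.008 0.001 0.003 0 0 0")

```text
clock: 10.9
eef_pos: [0.5344, -0.1905, 0.0951]
tool_rot: [0.074, 0.997, 0.0, -0.0]
ft_force: [1.0, 0.4, -2.2]
grip_width: 0.0112
grasp_force: 59.3
```

The tabs are inside the slots with no resistance. I continue until the back face meets the post.

Call:
step_arm(targets="-1 -0.003 0.0005 0 0 0 0; -1 -0.006 0.001 0 0 0 0; -1 -0.007 0.001 0 0 0 0; -1 -0.007 0.001 0 0 0 0")

```text
clock: 11.23
eef_pos: [0.5308, -0.1899, 0.0951]
tool_rot: [0.074, 0.997, 0.0, -0.0]
ft_force: [-0.4, 0.2, -1.1]
grip_width: 0.0112
grasp_force: 59.3
```

Call:
step_arm(targets="-1 -0.002 0.0003 0 0 0 0; -1 -0.002 0.0003 0 0 0 0; -1 -0.002 0.0003 0 0 0 0")

```text
clock: 11.48
eef_pos: [0.53, -0.1898, 0.0951]
tool_rot: [0.074, 0.997, -0.0, 0.0]
ft_force: [0.6, -1.2, -1.9]
grip_width: 0.0111
grasp_force: 59.3
```

Call:
step_arm(targets="-1 -0.002 0.0003 0 0 0 0; -1 -0.002 0.0003 0 0 0 0; -1 -0.002 0.0003 0 0 0 0")

```text
clock: 11.73
eef_pos: [0.5293, -0.1897, 0.0952]
tool_rot: [0.074, 0.997, -0.0, 0.0]
ft_force: [0.6, 0.0, -2.6]
grip_width: 0.0113
grasp_force: 59.2
```

Call:
step_arm(targets="-1 -0.001 0.0002 0 0 0 0; -1 -0.001 0.0002 0 0 0 0; -1 -0.001 0.0002 0 0 0 0")

```text
clock: 11.98
eef_pos: [0.5292, -0.1897, 0.0953]
tool_rot: [0.074, 0.997, -0.0, 0.001]
ft_force: [2.8, -0.7, -3.4]
grip_width: 0.0114
grasp_force: 59.2
```

Flush with the post, with light contact at about 3 N. Now I push down.

Call:
step_arm(targets="-1 0 0 -0.002 0 0 0; -1 0 0 -0.004 0 0 0; -1 0 0 -0.006 0 0 0; -1 0 0 -0.006 0 0 0; -1 0 0 -0.006 0 0 0")

```text
clock: 12.4
eef_pos: [0.5292, -0.1898, 0.0924]
tool_rot: [0.074, 0.997, -0.0, 0.001]
ft_force: [3.0, -0.5, -1.4]
grip_width: 0.0114
grasp_force: 59.4
```

Call:
step_arm(targets="-1 0 0 -0.002 0 0 0; -1 0 0 -0.004 0 0 0; -1 0 0 -0.006 0 0 0; -1 0 0 -0.006 0 0 0; -1 0 0 -0.006 0 0 0")

```text
clock: 12.82
eef_pos: [0.5291, -0.1897, 0.0892]
tool_rot: [0.074, 0.997, -0.0, 0.001]
ft_force: [4.9, -1.3, -0.3]
grip_width: 0.0113
grasp_force: 59.5
```

Call:
step_arm(targets="-1 0 0 -0.002 0 0 0; -1 0 0 -0.004 0 0 0; -1 0 0 -0.004 0 0 0; -1 0 0 -0.004 0 0 0")

```text
clock: 13.15
eef_pos: [0.5291, -0.1897, 0.0875]
tool_rot: [0.074, 0.997, -0.0, 0.001]
ft_force: [4.8, -1.5, 2.4]
grip_width: 0.0112
grasp_force: 59.9
```

Call:
step_arm(targets="-1 0 0 -0.002 0 0 0; -1 0 0 -0.004 0 0 0; -1 0 0 -0.004 0 0 0; -1 0 0 -0.004 0 0 0")

```text
clock: 13.48
eef_pos: [0.5292, -0.1898, 0.0861]
tool_rot: [0.074, 0.997, -0.0, 0.001]
ft_force: [4.4, -0.9, 4.7]
grip_width: 0.0114
grasp_force: 60.3
```

Call:
step_arm(targets="-1 0 0 -0.002 0 0 0; -1 0 0 -0.004 0 0 0; -1 0 0 -0.004 0 0 0; -1 0 0 -0.004 0 0 0")

```text
clock: 13.82
eef_pos: [0.5293, -0.1898, 0.0841]
tool_rot: [0.074, 0.997, -0.0, 0.001]
ft_force: [4.4, 0.1, 5.2]
grip_width: 0.011
grasp_force: 60.3
```

Call:
step_arm(targets="-1 0 0 -0.002 0 0 0; -1 0 0 -0.004 0 0 0; -1 0 0 -0.004 0 0 0; -1 0 0 -0.004 0 0 0")

```text
clock: 14.15
eef_pos: [0.5295, -0.1899, 0.0837]
tool_rot: [0.074, 0.997, -0.0, 0.002]
ft_force: [2.4, 0.1, 13.3]
grip_width: 0.011
grasp_force: 61.8
```

Call:
step_arm(targets="-1 0 0 -0.002 0 0 0; -1 0 0 -0.003 0 0 0; -1 0 0 -0.003 0 0 0")

```text
clock: 14.4
eef_pos: [0.5299, -0.19, 0.0833]
tool_rot: [0.074, 0.997, -0.001, 0.002]
ft_force: [1.8, -0.4, 16.8]
grip_width: 0.0114
grasp_force: 62.5
```

Call:
step_arm(targets="-1 0 0 -0.002 0 0 0; -1 0 0 -0.002 0 0 0; -1 0 0 -0.002 0 0 0")

```text
clock: 14.65
eef_pos: [0.5305, -0.1901, 0.0826]
tool_rot: [0.074, 0.997, -0.001, 0.003]
ft_force: [1.4, 0.4, 19.3]
grip_width: 0.0111
grasp_force: 62.7
```

It reached a hard stop at TCP z of about 0.0837, i.e. the post is about 2.6 mm high, which agrees with the earlier edge touch. I'll ease off and check for flushness.

Call:
step_arm(targets="-1 0 0 0.003 0 0 0; -1 0 0 0.005 0 0 0; -1 0 0 0.005 0 0 0; -1 0 0 0.005 0 0 0")

```text
clock: 14.98
eef_pos: [0.5302, -0.19, 0.0829]
tool_rot: [0.074, 0.997, -0.0, 0.002]
ft_force: [4.9, -0.2, 8.0]
grip_width: 0.0107
grasp_force: 60.7
```

```bash
python3 m2.py w8
python3 - <<'E'
from h import *
o=bot.get_obs();i=bot.camera_info("scene");s=bot.camera("scene")[:,:,::-1];cv2.imwrite("pics/s8.png",s)
u=np.array([.989,-.147]);H=np.array([.478,-.183])
# orange pixels of empty-post slide, wrist
w=cv2.imread("pics/w8.png");m=cv2.inRange(cv2.cvtColor(w,cv2.COLOR_BGR2HSV),(8,150,120),(25,255,255));ys,xs=np.where(m[:, 250:400]);print("orange wrist",len(ys))
E
```

```text
{'clock': 14.9833, 'eef_pos': [0.5302, -0.19, 0.0829], 'tool_rot': [0.0739, 0.9973, -0.0004, 0.002], 'ft_force': [4.8647, -0.1782, 7.9567], 'ft_torque': [-0.0804, -0.7986, -0.0645]}
rim row 187 cols 255 396 plate rows 189 189 cols 290 362
widths 0.0422137311438136 0.02565755815998992 out 0.004783226023316388 side 0.00017827642925480225 u [ 0.98914995 -0.1469094 ]
orange wrist 0
```

Call:
step_arm(targets="-1 0.001 0 0.001 0 0 0; -1 0.001 0 0.001 0 0 0; -0.5 0.001 0 0.001 0 0 0; -0.5 0.001 0 0.001 0 0 0; -0.5 0.001 0 0.001 0 0 0; -0.4 0.001 0 0.001 0 0 0")

```text
clock: 15.58
eef_pos: [0.5273, -0.1891, 0.0804]
tool_rot: [0.074, 0.997, 0.0, -0.002]
ft_force: [0.7, -0.3, -0.0]
grip_width: 0.0256
grasp_force: 0.0
```

Call:
step_arm(targets="-0.2 0 0 0 0 0 0; -0.2 0 0 0 0 0 0; -0.2 0 0 0.03 0 0 0; -0.2 0 0 0.07 0 0 0; -0.2 0 0 0.13 0 0 0; -0.2 0 0 0.2 0 0 0; -0.2 0.06 0 0.26 0 0 0; -0.2 0.12 0 0.26 0 0 0; -0.2 0.12 0 0.26 0 0 0; -0.2 0.12 0 0.26 0 0 0")

```text
clock: 16.42
eef_pos: [0.5899, -0.1894, 0.2106]
tool_rot: [0.074, 0.997, 0.0, -0.001]
ft_force: [-0.4, -0.5, -0.6]
grip_width: 0.0342
grasp_force: 0.0
```

Run:
```python
from h import *
import pickle
o=bot.get_obs();print(o["clock"],o["eef_pos"],o["ft_force"],o["grip_width"])
i=bot.camera_info("wrist");w=snap("wrist","w9")[:,:,::-1];pickle.dump(i,open("w9.pkl","wb"));s=snap("scene","s9")[:,:,::-1];t=snap("top","t9")[:,:,::-1]
R=lambda im,W,H:cv2.resize(im,(W,H),interpolation=cv2.INTER_CUBIC)
a=np.hstack([R(w[:,100:500],400,300) if 0 else R(w[0:260,150:497],400,300),R(t[190:265,330:430],400,300)])
b=np.hstack([R(s[165:240,200:300],400,300),R(s[165:240,260:300],400,300)[:, :0],R(s[160:260,190:323],400,300)])
cv2.imwrite("pics/c9.png",np.vstack([a,b]))
```

```text
16.4167 [ 0.58985022 -0.18939699  0.21061208] [-0.39656718 -0.53352897 -0.57787702] 0.03420345430853001
```

View pics/c9.png

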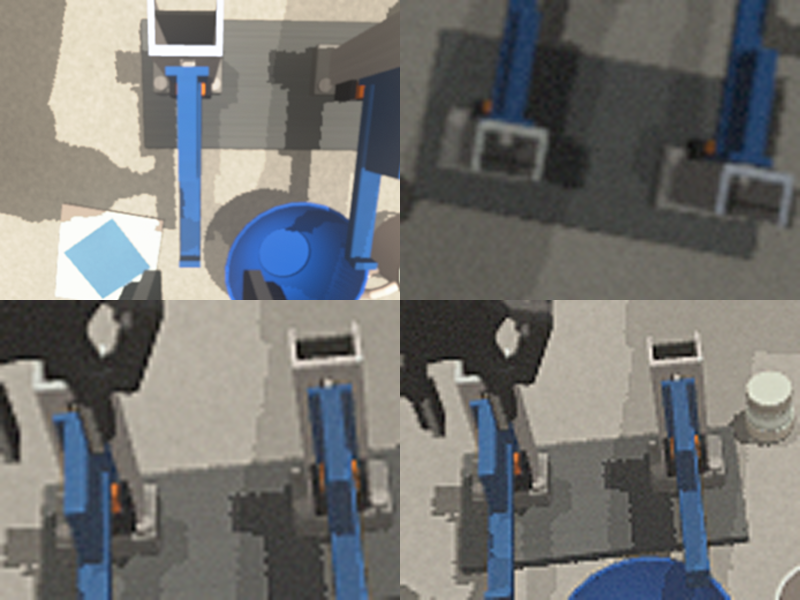

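The composite shows the bracket hanging like the mate, with the slide below its underside and the bystanders untouched. To make sure it is fully home, I'll press the shut fingertips gently on the fin top near the back, where there is little pitching moment. If it is home, contact should come at TCP z of about 0.1176.

Call:
step_arm(targets="-1 -0.06 0.002 0 0 0 0; -1 -0.12 0.004 0 0 0 0; -1 -0.167 0.006 0 0 0 0; -1 -0.167 0.006 0 0 0 0; -1 -0.167 0.006 -0.06 0 0 0; -1 -0.167 0.006 -0.12 0 0 0; -1 -0.167 0.006 -0.16 0 0 0; -1 -0.167 0.006 -0.16 0 0 0; -1 -0.167 0.006 -0.16 0 0 0; -1 -0.167 0.006 -0.16 0 0 0")

```text
clock: 17.4
eef_pos: [0.5062, -0.1869, 0.133]
tool_rot: [0.074, 0.997, -0.0, 0.001]
ft_force: [0.7, 0.1, 0.4]
grip_width: 0.0
grasp_force: 0.0
```

Call:
step_arm(targets="-1 0 0 -0.004 0 0 0; -1 0 0 -0.008 0 0 0; -1 0 0 -0.012 0 0 0; -1 0 0 -0.012 0 0 0; -1 0 0 -0.012 0 0 0")

```text
clock: 17.82
eef_pos: [0.5056, -0.1866, 0.1258]
tool_rot: [0.074, 0.997, -0.0, 0.0]
ft_force: [-0.4, 0.1, -0.5]
grip_width: -0.0003
grasp_force: 0.0
```

Call:
step_arm(targets="-1 0 0 -0.004 0 0 0; -1 0 0 -0.008 0 0 0; -1 0 0 -0.01 0 0 0; -1 0 0 -0.01 0 0 0")

```text
clock: 18.15
eef_pos: [0.5053, -0.1865, 0.1202]
tool_rot: [0.074, 0.997, 0.0, -0.0]
ft_force: [0.9, -0.0, -0.7]
grip_width: 0.0001
grasp_force: 0.0
```

Call:
step_arm(targets="-1 0 0 -0.002 0 0 0; -1 0 0 -0.003 0 0 0; -1 0 0 -0.003 0 0 0")

```text
clock: 18.4
eef_pos: [0.5055, -0.1865, 0.119]
tool_rot: [0.074, 0.997, 0.0, -0.0]
ft_force: [-0.7, 0.8, 0.7]
grip_width: -0.0002
grasp_force: 0.0
```

Call:
step_arm(targets="-1 0 0 -0.002 0 0 0; -1 0 0 -0.002 0 0 0; -1 0 0 -0.002 0 0 0")

```text
clock: 18.65
eef_pos: [0.5056, -0.1866, 0.1181]
tool_rot: [0.074, 0.997, 0.0, -0.0]
ft_force: [-0.1, 0.3, 0.2]
grip_width: 0.0004
grasp_force: 0.0
```

Call:
step_arm(targets="-1 0 0 -0.002 0 0 0; -1 0 0 -0.002 0 0 0; -1 0 0 -0.002 0 0 0")

```text
clock: 18.9
eef_pos: [0.5057, -0.1866, 0.1172]
tool_rot: [0.074, 0.997, -0.0, 0.0]
ft_force: [0.3, 0.5, 0.9]
grip_width: -0.0002
grasp_force: 0.1
```

Call:
step_arm(targets="-1 0 0 -0.002 0 0 0; -1 0 0 -0.002 0 0 0; -1 0 0 -0.002 0 0 0")

```text
clock: 19.15
eef_pos: [0.5059, -0.1867, 0.1169]
tool_rot: [0.074, 0.997, -0.0, 0.001]
ft_force: [-1.1, -0.1, 5.6]
grip_width: -0.0002
grasp_force: 2.5
```

Call:
step_arm(targets="-1 0 0 -0.002 0 0 0; -1 0 0 -0.002 0 0 0; -1 0 0 -0.002 0 0 0")

```text
clock: 19.4
eef_pos: [0.5062, -0.1868, 0.1167]
tool_rot: [0.074, 0.997, -0.0, 0.001]
ft_force: [-2.5, 0.4, 8.6]
grip_width: 0.0003
grasp_force: 4.6
```

Call:
step_arm(targets="-1 0 0 -0.001 0 0 0; -1 0 0 -0.002 0 0 0; -1 0 0 -0.002 0 0 0")

```text
clock: 19.65
eef_pos: [0.5064, -0.1869, 0.1166]
tool_rot: [0.074, 0.997, -0.0, 0.002]
ft_force: [-3.1, 0.9, 13.5]
grip_width: 0.0001
grasp_force: 6.6
```

Call:
step_arm(targets="-1 0 0 -0.001 0 0 0; -1 0 0 -0.001 0 0 0; -1 0 0 -0.001 0 0 0")

```text
clock: 19.9
eef_pos: [0.5065, -0.1869, 0.1165]
tool_rot: [0.074, 0.997, -0.001, 0.002]
ft_force: [-3.8, 1.2, 14.9]
grip_width: 0.0001
grasp_force: 7.6
```

It holds rigid at 15 N, at the expected height, so it is fully home. Now I retreat.

Call:
step_arm(targets="-1 0 0 0.02 0 0 0; -1 0 0 0.08 0 0 0; -1 0 0 0.15 0 0 0; -1 0 0 0.22 0 0 0; -1 0 0 0.3 0 0 0; -1 0 0 0.3 0 0 0; -1 0 0 0.3 0 0 0; -1 0 0 0.3 0 0 0")

```text
clock: 20.57
eef_pos: [0.5054, -0.1865, 0.2631]
tool_rot: [0.074, 0.997, 0.0, -0.0]
ft_force: [0.8, -0.2, -0.7]
grip_width: 0.0001
grasp_force: 0.0
```

Run:
```python
from h import *
i=bot.camera_info("top")
t=snap("top","t10")[:,:,::-1];t0=cv2.imread("pics/top0.png")
hs=lambda im:cv2.inRange(cv2.cvtColor(im,cv2.COLOR_BGR2HSV),(100,130,40),(125,255,255))
o=bot.get_obs();print(o["clock"],o["eef_pos"],o["ft_force"])
d=cv2.absdiff(t,t0).max(2);n,_,st,_=cv2.connectedComponentsWithStats((d>60).astype(np.uint8))
print([s.tolist() for s in st[1:] if s[4]>15])
print(bot.job_done())
```

```text
20.6167 [ 0.50488768 -0.18632186  0.26215868] [ 0.50039255  0.00816301 -0.15876138]
[[238, 155, 15, 53, 423], [552, 170, 22, 61, 562], [412, 174, 13, 38, 271], [565, 175, 73, 118, 2836], [542, 176, 16, 54, 151], [506, 182, 30, 61, 1062], [492, 186, 29, 4, 36], [429, 202, 47, 48, 938], [424, 222, 4, 5, 16], [407, 225, 12, 6, 42], [471, 237, 26, 6, 41], [619, 247, 21, 57, 454], [479, 249, 14, 8, 45], [528, 270, 41, 61, 380], [531, 276, 10, 12, 28], [607, 277, 33, 45, 295], [185, 314, 85, 53, 1665], [66, 336, 88, 64, 3229], [315, 358, 23, 11, 115], [450, 368, 18, 18, 44], [299, 371, 29, 23, 240], [543, 373, 48, 27, 540]]
the job is handed in; nothing more can be done
None
```

The middle-sized bracket is hung on the empty post with its slide driven down. It did not move under a final 15 N press at the expected home height. Peak push was about 22 N (the task asked for about 15), and the job was handed in at 20.6 s with the gripper clear.

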